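# Load a round specimen mount into the V of a microscope specimen holder

### The job

Load the green resin mount into the specimen holder, polished side up: take it from the tray, stand it on the holder's plate and, with the fingers and not yet with the clamp jaw, push it into the V until it sits centred, bearing firmly on both steel faces at once. Then slide the clamp jaw up by its tab until it holds the mount tight against both faces, and let go. Go by feel and press gently, since the resin chips, and leave everything else where it stands.

Things in the scene. Friction and masses are not known exactly. Their poses are not given: they have to be found in the camera images.
- green_mount_center (a point): the workpiece: a green cylinder of hard resin, 40 mm in diameter, 24 mm high, 50 to 100 g, with a polished steel specimen in its upper face, standing upright in one of the tray's three places, the next mount about 80 mm away. Point at its centre, 12 mm above its underside. Pressed down on a plate it drags (friction about 0.6). 6 to 10 N of push seat it well; over 20 N on one face chips it.
- holder: specimen holder: fixed grey base plate 190 x 100 mm, its top, on which mounts stand, 16 mm above the table. Origin at the centre of its underside; x runs along the plate from the clamp jaw (negative x) to the V (positive x), y across to the left. Both jaws are centred on the line y = 0. Mounts whose centre has x at most 15 mm are clear of the V and, the jaw back, of the jaw.
- v_slot (a point): point on the plate's top, on y = 0 at the holder's x = 35 mm, axes as the holder's. The V-jaw, bright aluminium, 18 mm high, 52 mm wide, is bolted here, set anew each time: the centre of a fully seated mount lies on y = 0, anywhere within 6 mm before or beyond this point, found by touch only.
- v_mouth (a point): point on the plate's top, on y = 0 at the holder's x = 20 mm, before the V. The V: two upright steel faces at 45 degrees to the holder's x, opening to -x; a seated mount touches each 14 mm off the middle line, and their ends stand 12 mm beyond its centre, 16 mm off the line. Off the line, a mount meets one face first and sticks there by friction, felt as a sideways force away from that face.
- jaw (a joint): travel of the clamp jaw towards the V (m): 0 fully back, at most 0.075. Its flat face, 44 mm wide, 18 mm high, of slippery white plastic, stands at the holder's x = -45 mm plus this travel and meets a seated mount at 0.054 to 0.066. A brake drags with about 5 N and keeps the jaw, pressing, where it is left: push with 5 N more than the mount is to feel (about 6 N).
- jaw_tab (a point): centre of the clamp jaw's black upright tab: 10 mm thick along the holder's x, 28 mm wide, 20 mm high, its top 54 mm above the table. It stands 30 mm behind the jaw's flat face on the jaw's block, whose top is 34 mm above the table. Pinch it along x or push it from behind.
- tray: fixed white tray, 260 x 120 mm with a 12 mm high rim and a floor 4 mm thick, three places in a row along its x, 80 mm apart. Origin at the centre of its underside.
- black_mount: black resin mount, 40 mm across and 24 mm high, in the tray. Origin at its underside. Leave it alone.
- brown_mount: brown resin mount, 40 mm across and 24 mm high, in the tray. Origin at its underside. Leave it alone.
- objective: steel microscope objective, 27 mm across and 43 mm high, standing on the table. Origin at its underside. Leave it alone.
- oil_bottle: amber dropper bottle, 32 mm across and 88 mm high. Origin at its underside. Leave it alone.
- blower: black rubber lens blower, 54 mm across and 105 mm high, nozzle up. Origin at its underside. Leave it alone.
- tweezers: steel tweezers, 130 mm long, lying on the table, tips to its +x. Leave them alone.
- slide_box: blue slide box, 85 x 115 x 34 mm. Origin at its underside. Leave it alone.
- screwdriver: yellow-handled screwdriver, 150 mm long, lying along its x. Leave it alone.
Not all that is in view belongs to the job. What is shaped like the holder but red is not meant.

How it is judged:
On the way:
1. the green mount, standing on the holder's plate, is pushed home: it bears on both V faces at once with more than 1.5 N each, the clamp jaw not touching it (contact force between green_mount and v_left_c0 above 1.5 N and contact force between green_mount and v_right_c0 above 1.5 N and contact force between green_mount and jaw below 0.2 N and z of green_mount in the frame of holder below 0.019 m and angle between green_mount's own z axis and vertical below 0.1 rad), for 0.2 s.
At the end, for the whole second after the job is handed in: The green mount stands upright (within 0.06 rad), polished side up, on the holder's plate (within 1.5 mm), at rest, bearing on both V faces (more than 0.7 N each) and held there by the clamp jaw (more than 1 N) (contact force between green_mount and v_left_c0 above 0.7 N and contact force between green_mount and v_right_c0 above 0.7 N and contact force between green_mount and jaw above 1 N and angle between green_mount's own z axis and vertical below 0.06 rad and z of green_mount in the frame of holder between 0.0145 and 0.0175 m and linear speed of green_mount below 0.01 m/s); the robot touches nothing.
It fails at once if the mount is pressed on one V face with more than 20 N (contact force between green_mount and v_left_c0 above 20 N or contact force between green_mount and v_right_c0 above 20 N).
It fails at once if the clamp jaw presses the mount with more than 25 N (contact force between green_mount and jaw above 25 N).
It fails at once if something else on the table is moved by more than 20 mm (distance of any of black_mount, brown_mount, objective, oil_bottle, blower, tweezers, slide_box, screwdriver from where it was at the start of the episode above 0.02 m).
It also fails if it takes over 67 s, if anything falls off the work surface, if the arm or the gripper's body presses on something with over 40 N, if the wrist force passes 120 N, or if a joint passes its speed limit or range.

### The arm

A 7-joint arm with a two-finger parallel gripper is mounted at the origin on the work surface. World frame = base frame: x ahead of the robot, y to its left, z up, the work surface at z = 0. Lengths are in m, angles in rad, forces in N, time in s.
With the tool pointing down it reaches from about 0.4 to 0.85 m from the base axis. Payload 4.5 kg.
Tool frame: the origin (TCP) lies at the very end of the fingers, on their centre line; the grasp point (between the pads) lies 19 mm behind it; x points along the fingers, z is the direction in which the jaws open and shut, and the axes are right-handed (so a half turn about x gives the same grasp; the last joint's range is limited). The gripper opens to 88 mm and grips with 3 to 60 N. Pads are 18 mm wide; open, the fingers measure 123 mm over their backs; the gripper's body (75 mm by 187 mm) begins 45 mm behind the grasp point.
Start: joints at [0.034, 0.689, -0.195, 1.565, 0.157, 0.902, -0.215], TCP at [0.625, 0, 0.239] pointing down, gripper open.
Joint ranges: [-3.01, 3.01], [-0.46, 2.08], [-1.47, 1.51], [0.13, 2.56], [-1, 4.14], [0.04, 2.09], [-2.66, 2.66]. Speed limits (rad/s): [2.57, 2.57, 3.14, 3.14, 3.14, 3.14, 3.14].

### API

Orientations are given as a unit quaternion [x, y, z, w].
In Python, from station import manip gives the robot as it stands.
- The arm moves only by the shell command python3 -m crank 'ROWS' [FORCE]. ROWS is JSON, a list of rows, each a list of 5 numbers: the gripper command: -1 is fully open, 1 is shut, values between are in proportion, then the shift along the world's x, y, z in m, then the turn about the world's z in rad. A call has exactly 10 rows; each row is the pose to reach, as a shift and turn from the pose commanded when the call began; what a row does not reach only later rows make up. A row lasts 1/10 s, in which the tool goes at most 50 mm and 8.59 degrees, less where a joint would pass 70% of its speed; a pose out of reach is approached as far as the arm can. A call with a gripper value outside its range is refused whole. The fingers move at their own pace and stop on an object; FORCE is the grip in N (left out, the last holds). Time passes only in rows, so rows that repeat a pose let the fingers close, or fill a call up. It gives the time, the measured TCP pose, the force and the opening at its end, in the units of the state.
- manip.sense(): the state, without advancing time (a new reading comes with each control period).
- manip.capture(name): name is "scene" or "side" or "wrist"; returns a dict with "frame" (480x640x3 uint8, blue, green, red), "range_z" (480x640 float32, m along the optical axis (not along the pixel's ray), 0 where there is no reading), "vertical_fov" (degrees; the focal length in pixels is half the picture's height over the tangent of half this angle, whatever the lens; pixels are square), "cx", "cy" (the principal point, pixels), "R" (3x3) and "t" (3): a world point X has camera coordinates R X + t. Camera axes: x right, y down, z forward; pixel columns grow to the right and rows downward; lengths in m; the calibration is good to about 2 mm. A picture is of the moment at which its call begins.
- manip.finish_job(): hands the job in, once; it reports no verdict.
The state is a dict: "time_s": time; "qpos": joint angles; "qvel": joint speeds; "joint_torque": joint torques, N m; "position": TCP position; "ee_rot": TCP orientation; "contact_force": force on the tool from outside, world axes, zero at the start; "moment": the same for the moment, N m; "finger_gap": finger opening in m.
Only numpy, scipy, OpenCV 4.12 (cv2) and the standard library are available. Lean on these libraries where they do the work, as an engineer would, in place of code of your own. Each camera call takes 0.05 s, during which the arm holds its last target.

## Working session

There is one attempt and no reset: what is moved stays moved. The work goes in short steps, Python scripts to look and compute and a shell command to move; the robot and the scene stay as the last step left them, time stands still between calls to the robot, and variables do not carry over. Pictures are saved under pics/ and viewed, and the job is handed in when it is done.

```bash
ls; mkdir -p pics; python3 - <<'E'
from station import manip
import cv2
s=manip.sense(); print({k:(v if not hasattr(v,'round') else v) for k,v in s.items()})
for n in ["scene","side"]:
    c=manip.capture(n); cv2.imwrite(f"pics/{n}0.png",c["frame"]); print(n,c["vertical_fov"],c["cx"],c["cy"],c["R"],c["t"])
    import numpy as np; np.savez(f"{n}0.npz",**c)
E
```

```text
pics
{'time_s': 0.0, 'qpos': array([ 0.03381565,  0.68997266, -0.19452251,  1.56633269,  0.15731378,
        0.90251992, -0.21511971]), 'qvel': array([-1.05601160e-03, -1.31652033e-03, -4.31642820e-04, -4.48912431e-04,
       -2.73605791e-04, -7.74374780e-05, -1.69115600e-04]), 'joint_torque': array([ 3.38560185e-04, -5.27571630e+01, -1.26686912e+00, -1.53434461e+01,
       -5.26333472e-02,  6.56995355e-03,  1.65937727e-04]), 'position': array([ 6.24366581e-01, -5.97016301e-05,  2.37920353e-01]), 'ee_rot': array([-7.26430977e-05,  7.07754608e-01, -2.82502609e-05,  7.06458356e-01]), 'contact_force': array([ 0.73903803, -0.3916687 , -0.36796172]), 'moment': array([-0.0149628 , -0.01859074, -0.01046002]), 'finger_gap': 0.08762094961506627}
scene 46.55714540559316 321.03996633547916 234.34503568967722 [[ 0.0103539   0.99986495  0.01276222]
 [ 0.83785639 -0.00170857 -0.54588804]
 [-0.54579251  0.01634498 -0.83776093]] [ 0.04552979 -0.37923723  1.61331525]
side 53.34944357495047 312.2680035618779 235.04266199431856 [[ 0.906965   -0.42081024  0.01825456]
 [-0.22641318 -0.52361289 -0.82132005]
 [ 0.35517821  0.74077546 -0.57017554]] [-0.48891625  0.15477284  1.05749983]
```

View pics/scene0.png

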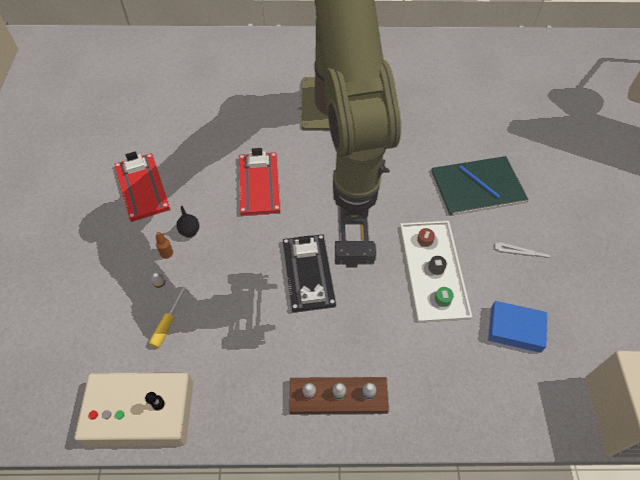

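View pics/side0.png

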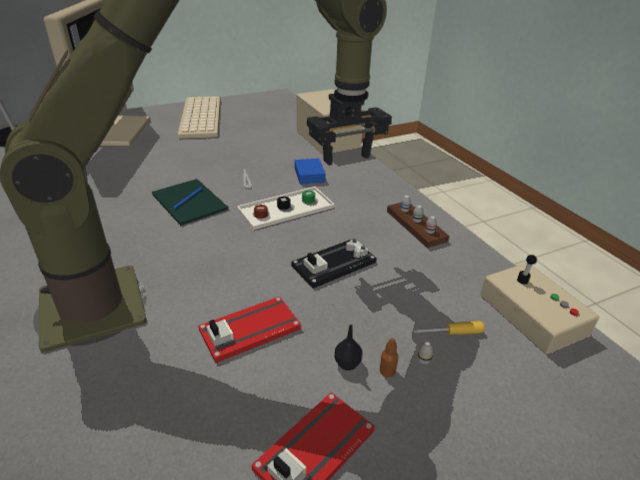

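Candidates: three holder-shaped things – red at scene (259,183), red at (142,187), and the dark-grey one at (308,272). Only the grey one has the V-jaw (313,295) and isn't red, so it is the one meant. The mounts in the tray are brown (427,237), black (438,265) and green (444,296); green is the workpiece. I'll confirm with an enlarged crop and take measurements.

```bash
cat > h.py <<'E'
import numpy as np, cv2
from station import manip
def K(c): return c["frame"].shape[0]/2/np.tan(np.radians(float(c["vertical_fov"]))/2)
def pix2w_z(c,u,v,z):
    f=K(c); d=np.array([(u-float(c["cx"]))/f,(v-float(c["cy"]))/f,1.]); R=np.asarray(c["R"]);t=np.asarray(c["t"])
    o=-R.T@t; d=R.T@d; return o+d*(z-o[2])/d[2]
def cloud(c):
    f=K(c); Z=c["range_z"].astype(float); v,u=np.mgrid[:480,:640]
    P=np.stack([(u-float(c["cx"]))/f*Z,(v-float(c["cy"]))/f*Z,Z],-1)
    return (P-np.asarray(c["t"]))@np.asarray(c["R"])   # R^T(P-t)
E
python3 - <<'E'
from h import *
c=dict(np.load("scene0.npz")); W=cloud(c)
im=c["frame"]
a=cv2.resize(im[225:325,270:350],None,fx=5,fy=5,interpolation=cv2.INTER_CUBIC); b=cv2.resize(im[215:325,395:475],None,fx=4.5,fy=4.5,interpolation=cv2.INTER_CUBIC)
H=np.zeros((500,800,3),np.uint8); H[:500,:400]=a; H[:495,400:760]=b; cv2.imwrite("pics/crop0.png",H)
for p in [(444,292),(438,263),(427,235),(308,280),(305,243),(313,297),(290,250)]: print(p,W[p[1],p[0]].round(4))
hsv=cv2.cvtColor(im,cv2.COLOR_BGR2HSV)
m=(hsv[...,0]>45)&(hsv[...,0]<80)&(hsv[...,1]>120); m[:, :400]=0;m[:250]=0;m[330:]=0
P=W[m]; print(m.sum(),P.min(0),P.max(0)); T=P[P[:,2]>0.026]; print(len(T),T.min(0),T.max(0),T.mean(0))
E
```

```text
(444, 292) [0.6261 0.2235 0.0286]
(438, 263) [0.5503 0.2197 0.0275]
(427, 235) [0.474  0.2025 0.0292]
(308, 280) [ 0.5871 -0.0817  0.0149]
(305, 243) [ 0.5016 -0.0888  0.0384]
(313, 297) [ 0.6383 -0.0704  0.0304]
(290, 250) [ 0.5043 -0.1247  0.0114]
132 [0.61060459 0.20671668 0.02197795] [0.64989443 0.24185399 0.03322239]
82 [0.61311445 0.20671668 0.02605221] [0.64989443 0.24149168 0.03322239] [0.63079293 0.22452984 0.02824342]
```

View pics/crop0.png

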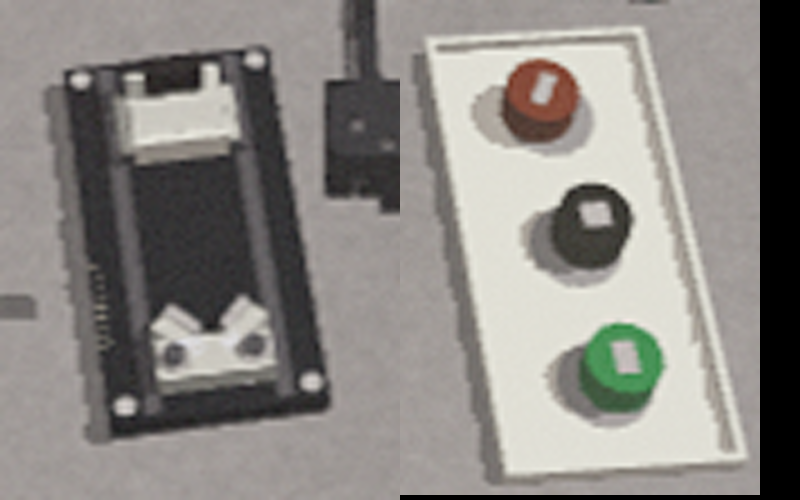

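Crop confirms: the green mount (crop 622,365), polished face up, stands nearest +x in the tray, and the grey holder has its V at +x and its jaw toward the base. I'll move up over the holder so the wrist camera can measure its pose, turning the tool on the way so it opens across the holder.

```bash
python3 -m crank '[[-1,-0.01,-0.01,0.01,-0.14],[-1,-0.02,-0.02,0.02,-0.28],[-1,-0.03,-0.03,0.03,-0.42],[-1,-0.04,-0.04,0.04,-0.56],[-1,-0.05,-0.05,0.05,-0.7],[-1,-0.06,-0.06,0.06,-0.84],[-1,-0.07,-0.07,0.07,-0.98],[-1,-0.07,-0.08,0.08,-1.12],[-1,-0.07,-0.083,0.08,-1.26],[-1,-0.07,-0.083,0.08,-1.4]]' 20; python3 - <<'E'
from h import *
c=manip.capture("wrist"); np.savez("wrist1.npz",**c); cv2.imwrite("pics/wrist1.png",c["frame"]); print(c["vertical_fov"],-c["R"].T@c["t"],c["R"])
s=manip.sense(); print(s["position"],s["ee_rot"],s["contact_force"],s["qpos"])
E
```

```text
time_s: 1.1
position: [0.5547, -0.0838, 0.3189]
ee_rot: [0.457, 0.539, -0.458, 0.539]
contact_force: [-0.4, -0.0, -0.6]
finger_gap: 0.0881
65.48768652979803 [ 0.63719928 -0.06991229  0.46615915] [[ 1.64288109e-01 -9.86412359e-01 -2.74529014e-04]
 [-9.34494399e-01 -1.55730202e-01  3.20106737e-01]
 [-3.15799994e-01 -5.23331847e-02 -9.47381445e-01]]
[ 0.55474528 -0.08323031  0.31858888] [ 0.45842333  0.53832138 -0.45875097  0.53815025] [ 0.42854395  0.41557269 -0.14935264] [-0.06039032  0.51673739  0.2085363   1.66758116 -0.12394876  0.97068343
 -1.21948133]
```

View pics/wrist1.png

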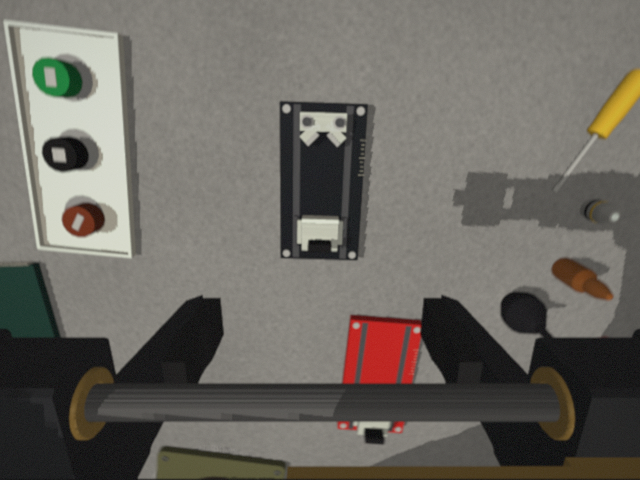

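The wrist view shows the grey holder at (320,180): V up at (322,122), jaw at (320,235). The tray is at upper left with green at (57,77). Next, fit the holder pose from the cloud.

```bash
python3 - <<'E'
from h import *
for n,r in [("wrist1",(slice(85,275),slice(260,390))),("scene0",(slice(225,320),slice(270,340)))]:
    c=dict(np.load(n+".npz")); W=cloud(c)[r].reshape(-1,3); g=c["frame"][r].reshape(-1,3).astype(int)
    m=(W[:,2]>0.011)&(W[:,2]<0.06)&(np.hypot(W[:,0]-.58,W[:,1]+.083)<.13); P=W[m]
    pl=P[(P[:,2]<.021)]; print(n,len(P),"plate z med",np.median(pl[:,2]))
    print(cv2.minAreaRect(P[:,:2].astype(np.float32)*1000))
    # V / jaw blobs by height
    for nm,z0 in (("hi",.026),):
        Q=P[P[:,2]>z0]; a=Q[Q[:,0]>.58]; b=Q[Q[:,0]<.58]; print("V",a.min(0),a.max(0),a.mean(0)); print("jaw",b.min(0),b.max(0),b.mean(0))
    t=P[P[:,2]>.045]; print("tab",len(t), t.mean(0) if len(t) else 0)
c=dict(np.load("wrist1.npz"))
H=cv2.resize(c["frame"][90:270,260:390],None,fx=3.3,fy=3.3,interpolation=cv2.INTER_CUBIC); cv2.imwrite("pics/crop1.png",H); print(H.shape)
# plate corners by brightness contour: dark mask incl. everything inside
im=c["frame"]; g=cv2.cvtColor(im,cv2.COLOR_BGR2GRAY)
m=((g<70)*255).astype(np.uint8)[90:275,265:380]; m=cv2.morphologyEx(m,cv2.MORPH_CLOSE,np.ones((9,9)))
cs,_=cv2.findContours(m,cv2.RETR_EXTERNAL,cv2.CHAIN_APPROX_NONE); k=max(cs,key=cv2.contourArea)
ap=cv2.approxPolyDP(cv2.convexHull(k),6,True)[:,0]+[265,90]; print(ap)
for u,v in ap: print(pix2w_z(c,u,v,.016).round(4))
E
```

```text
wrist1 12981 plate z med 0.017627817708426273
((558.77197265625, -81.87188720703125), (190.00979614257812, 100.14326477050781), 8.00085735321045)
V [ 0.60508649 -0.09931475  0.02656074] [ 0.6446009  -0.04496338  0.04194357] [ 0.62761712 -0.07217421  0.03450308]
jaw [ 0.48061877 -0.12123405  0.02602544] [ 0.52558218 -0.05717563  0.05743895] [ 0.50514805 -0.08958042  0.03924272]
tab 253 [ 0.49455397 -0.09095652  0.05421846]
scene0 3048 plate z med 0.015367138740330955
((561.532958984375, -80.7265625), (193.696044921875, 100.15711212158203), 7.753448486328125)
V [ 0.60672615 -0.09721084  0.02601175] [ 0.64766329 -0.04370642  0.04123788] [ 0.63101879 -0.07161354  0.03202639]
jaw [ 0.4835845  -0.11468286  0.02603812] [ 0.52969947 -0.06539236  0.05771743] [ 0.50736297 -0.08856798  0.0366601 ]
tab 64 [ 0.49735742 -0.08962869  0.05150078]
(594, 429, 3)
[[280 102]
 [367 105]
 [356 259]
 [281 257]]
[ 0.6452 -0.0208  0.016 ]
[ 0.6583 -0.1184  0.016 ]
[ 0.473  -0.1422  0.016 ]
[ 0.4598 -0.0463  0.016 ]
```

View pics/crop1.png

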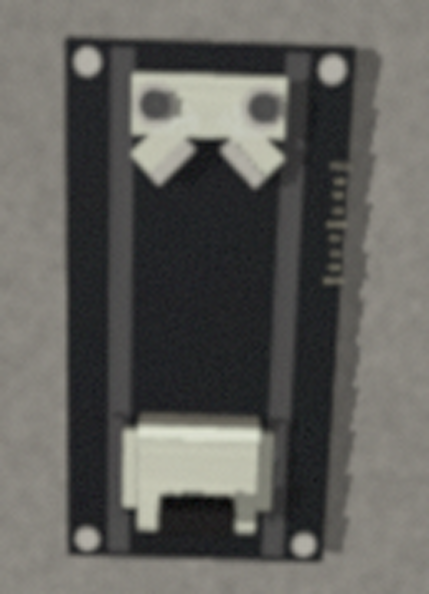

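```bash
python3 - <<'E'
from h import *
from scipy.optimize import least_squares
for n in ("wrist1","scene0"):
    c=dict(np.load(n+".npz")); im=c["frame"]; hsv=cv2.cvtColor(im,cv2.COLOR_BGR2HSV); W=cloud(c)
    m=(hsv[...,0]>45)&(hsv[...,0]<80)&(hsv[...,1]>100)&(np.hypot(W[...,0]-.63,W[...,1]-.224)<.05)
    m=cv2.morphologyEx(m.astype(np.uint8),cv2.MORPH_CLOSE,np.ones((9,9)))
    cs,_=cv2.findContours(m,cv2.RETR_EXTERNAL,cv2.CHAIN_APPROX_NONE); k=max(cs,key=cv2.contourArea); hull=cv2.convexHull(k)
    # silhouette fit: hull of projected cylinder r20 z 4..28
    f=K(c)
    def mask(x,y):
        a=np.linspace(0,2*np.pi,60); P=np.concatenate([np.stack([x+.02*np.cos(a),y+.02*np.sin(a),np.full(60,z)],1) for z in (.004,.028)])
        q=P@c["R"].T+c["t"]; uv=q[:,:2]/q[:,2:]*f+[float(c["cx"]),float(c["cy"])]; return cv2.convexHull((uv).astype(np.float32))
    M=cv2.moments(hull); mc=np.array([M["m10"],M["m01"]])/M["m00"]
    def res(p):
        N=cv2.moments(mask(*p)); return np.array([N["m10"],N["m01"]])/N["m00"]-mc
    s=least_squares(res,[.63,.224],diff_step=1e-3); print(n,s.x,res(s.x),cv2.contourArea(hull),cv2.contourArea(mask(*s.x)))
    T=W[m>0]; print(T.mean(0))
E
```

```text
wrist1 [0.62956865 0.22539542] [-3.44086004e-08  1.06526812e-07] 1398.5 1677.0779700045896
[0.63000769 0.21797269 0.02666054]
scene0 [0.62577195 0.22669213] [-1.23746332e-06  4.50279458e-07] 183.5 315.01433489238843
[0.63104299 0.22390319 0.02695296]
```

```bash
python3 -m crank '[[-0.36,0.01,0.04,-0.02,-0.03],[-0.36,0.02,0.08,-0.04,-0.03],[-0.36,0.03,0.12,-0.06,-0.03],[-0.36,0.04,0.16,-0.08,-0.03],[-0.36,0.05,0.2,-0.1,-0.03],[-0.36,0.06,0.24,-0.12,-0.03],[-0.36,0.07,0.28,-0.14,-0.03],[-0.36,0.075,0.308,-0.16,-0.03],[-0.36,0.075,0.308,-0.18,-0.03],[-0.36,0.075,0.308,-0.2,-0.03]]' 20; python3 - <<'E'
from h import *
from scipy.spatial.transform import Rotation as Ro
c=manip.capture("wrist"); np.savez("wrist2.npz",**c); cv2.imwrite("pics/wrist2.png",c["frame"])
s=manip.sense(); print(s["position"],Ro.from_quat(s["ee_rot"]).as_matrix().round(4),s["contact_force"],s["finger_gap"])
E
```

```text
time_s: 2.15
position: [0.6293, 0.2271, 0.117]
ee_rot: [0.462, 0.536, -0.462, 0.535]
contact_force: [0.0, -0.4, 0.1]
finger_gap: 0.0601
[0.62709288 0.2253431  0.11368665] [[-0.0069  0.9895  0.1444]
 [-0.002   0.1444 -0.9895]
 [-1.     -0.0071  0.001 ]] [-1.4229214  -0.29198992 -1.96814838] 0.060109571902535464
```

View pics/wrist2.png

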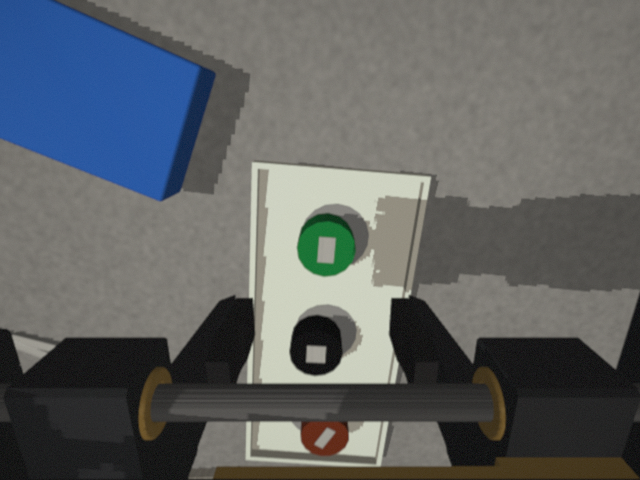

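Green is at (326,245), with fingers either side at columns 237 and 405. I'll check its position relative to the TCP.

```bash
python3 - <<'E'
from h import *
from scipy.optimize import least_squares
c=dict(np.load("wrist2.npz")); im=c["frame"]; hsv=cv2.cvtColor(im,cv2.COLOR_BGR2HSV); W=cloud(c)
m=(hsv[...,0]>45)&(hsv[...,0]<80)&(hsv[...,1]>100); m=cv2.morphologyEx(m.astype(np.uint8),cv2.MORPH_CLOSE,np.ones((9,9)))
cs,_=cv2.findContours(m,cv2.RETR_EXTERNAL,cv2.CHAIN_APPROX_NONE); hull=cv2.convexHull(max(cs,key=cv2.contourArea)); f=K(c)
def mask(x,y):
    a=np.linspace(0,2*np.pi,60); P=np.concatenate([np.stack([x+.02*np.cos(a),y+.02*np.sin(a),np.full(60,z)],1) for z in (.004,.028)])
    q=P@c["R"].T+c["t"]; return cv2.convexHull((q[:,:2]/q[:,2:]*f+[float(c["cx"]),float(c["cy"])]).astype(np.float32))
M=cv2.moments(hull); mc=np.array([M["m10"],M["m01"]])/M["m00"]
def res(p):
    N=cv2.moments(mask(*p)); return np.array([N["m10"],N["m01"]])/N["m00"]-mc
s=least_squares(res,[.63,.224],diff_step=1e-3); print(s.x,cv2.contourArea(hull),cv2.contourArea(mask(*s.x)))
T=W[(m>0)&(W[...,2]>.024)]; print((T.min(0)+T.max(0))/2,T.mean(0),np.ptp(T,axis=0)); print(manip.sense()["position"])
E
```

```text
[0.62868099 0.22419823] 2753.5 3055.2963715444785
[0.62941359 0.23006959 0.14413179] [0.63135806 0.22493814 0.03264884] [0.16541167 0.15683401 0.24026309]
[0.62709288 0.2253431  0.11368665]
```

```bash
python3 -m crank '[[-0.36,0.002,0,-0.02,0],[-0.36,0.002,0,-0.04,0],[-0.36,0.002,0,-0.06,0],[-0.36,0.002,0,-0.075,0],[-0.36,0.002,0,-0.085,0],[-0.36,0.002,0,-0.095,0],[-0.36,0.002,0,-0.102,0],[-0.36,0.002,0,-0.102,0],[-0.36,0.002,0,-0.102,0],[-0.36,0.002,0,-0.102,0]]' 15; python3 - <<'E'
from h import *
c=manip.capture("wrist"); cv2.imwrite("pics/wrist3.png",c["frame"])
E
```

```text
time_s: 3.2
position: [0.6326, 0.2251, 0.0175]
ee_rot: [0.464, 0.534, -0.463, 0.534]
contact_force: [0.2, -0.7, 0.4]
finger_gap: 0.0601
```

View pics/wrist3.png

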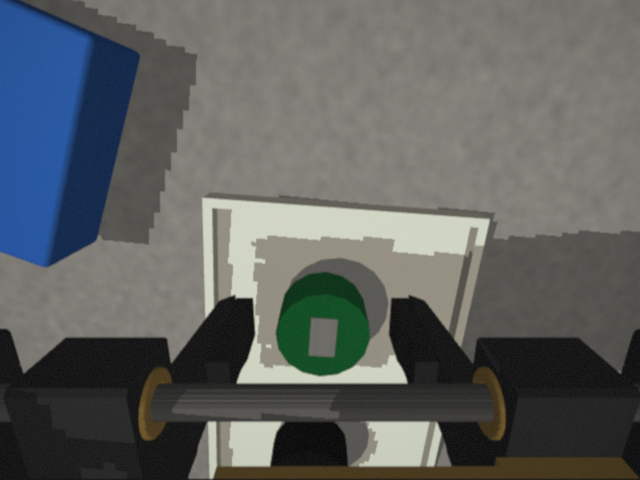

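The fingers straddle the green mount (322,325) symmetrically. I'll go down 8 mm and close.

```bash
python3 -m crank '[[-0.36,-0.001,0,-0.004,0],[-0.36,-0.001,0,-0.008,0],[-0.36,-0.001,0,-0.008,0],[0,-0.001,0,-0.008,0],[0.2,-0.001,0,-0.008,0],[0.4,-0.001,0,-0.008,0],[0.4,-0.001,0,-0.008,0],[0.4,-0.001,0,-0.008,0],[0.4,-0.001,0,-0.008,0],[0.4,-0.001,0,-0.008,0]]' 15
```

```text
time_s: 4.25
position: [0.6311, 0.225, 0.0088]
ee_rot: [0.464, 0.534, -0.464, 0.534]
contact_force: [0.6, -0.4, 0.1]
finger_gap: 0.0392
```

Gripped, with a gap of 39 mm. Lift and carry to above the holder's clear zone.

```bash
python3 -m crank '[[0.4,0,0,0.02,0],[0.4,0,0,0.045,0],[0.4,-0.005,-0.02,0.065,0],[0.4,-0.015,-0.065,0.07,0],[0.4,-0.025,-0.11,0.07,0],[0.4,-0.035,-0.155,0.07,0],[0.4,-0.045,-0.2,0.07,0],[0.4,-0.055,-0.245,0.07,0],[0.4,-0.062,-0.28,0.07,0],[0.4,-0.066,-0.306,0.07,0]]' 15;  python3 -m crank '[[0.4,0,0,-0.015,0],[0.4,0,0,-0.025,0],[0.4,0,0,-0.035,0],[0.4,0,0,-0.035,0],[0.4,0,0,-0.035,0],[0.4,0,0,-0.035,0],[0.4,0,0,-0.035,0],[0.4,0,0,-0.035,0],[0.4,0,0,-0.035,0],[0.4,0,0,-0.035,0]]' 15; python3 - <<'E'
from h import *
c=manip.capture("wrist"); np.savez("wrist4.npz",**c); cv2.imwrite("pics/wrist4.png",c["frame"]); print(manip.sense()["position"],manip.sense()["contact_force"])
E
```

```text
time_s: 5.25
position: [0.5643, -0.0848, 0.0803]
ee_rot: [0.464, 0.533, -0.465, 0.534]
contact_force: [1.0, 0.0, -1.2]
finger_gap: 0.0391
time_s: 6.25
position: [0.5651, -0.081, 0.0439]
ee_rot: [0.464, 0.534, -0.464, 0.534]
contact_force: [-0.5, -0.6, -1.0]
finger_gap: 0.0396
[ 0.56506504 -0.08105968  0.04382708] [-0.29291686 -0.60722756 -0.49710545]
```

View pics/wrist4.png

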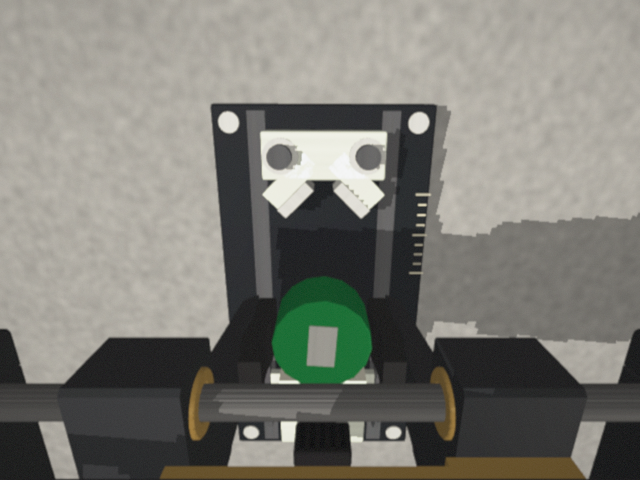

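The mount (322,345) hangs centred on the holder, with the V ahead at (323,180). I'll measure the lateral offset and yaw in this image.

```bash
python3 - <<'E'
from h import *
from scipy.spatial.transform import Rotation as Ro
c=dict(np.load("wrist4.npz")); s=manip.sense(); p=s["position"]; R=Ro.from_quat(s["ee_rot"]).as_matrix()
print("tool z yaw deg",np.degrees(np.arctan2(R[1,2],R[0,2])),float(c["cx"]))
ax=np.array([R[0,1],R[1,1]]); lat=np.array([-ax[1],ax[0]])
def L(u,v,z): 
    w=pix2w_z(c,u,v,z)[:2]-p[:2]; return (w@ax*1000).round(1),(w@lat*1000).round(1)
W=cloud(c)
P=W[(W[...,2]>.012)&(W[...,2]<.021)&(np.hypot(W[...,0]-.6,W[...,1]+.08)<.12)]
print("plate z",np.median(P[:,2]))
print("corners",L(212,104,.016),L(437,104,.016)); print("screws",L(228,122,.018),L(418,122,.018)); print("back screws",L(251,433,.018),L(393,433,.018))
print("Vbody",L(261,131,.034),L(386,131,.034)); print("arm tips inner",L(287,218,.034),L(360,218,.034)); print("arm ends outer",L(262,196,.034),L(384,196,.034))
hsv=cv2.cvtColor(c["frame"],cv2.COLOR_BGR2HSV);m=(hsv[...,0]>45)&(hsv[...,0]<80)&(hsv[...,1]>100)
u=np.where(m.any(0))[0]; v=np.where(m.any(1))[0]; print(u.min(),u.max(),v.min(),v.max()); 
g=p[2]+.0192; print("mount sides",L(u.min(),338,g),L(u.max(),338,g))
E
```

```text
tool z yaw deg -81.94016867473442 321.6007512293054
plate z 0.017508472883537667
corners (np.float64(89.0), np.float64(48.6)) (np.float64(89.1), np.float64(-50.4))
screws (np.float64(81.5), np.float64(41.7)) (np.float64(81.6), np.float64(-42.2))
back screws (np.float64(-93.5), np.float64(41.9)) (np.float64(-93.4), np.float64(-42.1))
Vbody (np.float64(78.2), np.float64(24.8)) (np.float64(78.3), np.float64(-25.6))
arm tips inner (np.float64(42.0), np.float64(15.3)) (np.float64(42.1), np.float64(-16.4))
arm ends outer (np.float64(51.7), np.float64(25.7)) (np.float64(51.8), np.float64(-26.3))
271 372 276 383
mount sides (np.float64(0.6), np.float64(20.3)) (np.float64(0.6), np.float64(-19.7))
```

```bash
python3 -m crank '[[0.4,0,-0.0005,-0.008,0],[0.4,0,-0.0005,-0.014,0],[0.4,0,-0.0005,-0.018,0],[0.4,0,-0.0005,-0.02,0],[0.4,0,-0.0005,-0.021,0],[0.4,0,-0.0005,-0.0215,0],[0.4,0,-0.0005,-0.022,0],[0.4,0,-0.0005,-0.022,0],[0.4,0,-0.0005,-0.022,0],[0.4,0,-0.0005,-0.022,0]]' 15; cat > f.py <<'E'
from h import *
F=[];M=[]
for i in range(4):
    s=manip.sense(); F.append(s["contact_force"]);M.append(s["moment"]); manip.capture("side")
F=np.array(F); l=np.array([-.1392,.9903,0]); h=np.array([.9903,.1392,0])
p=s["position"]; d=p-np.array([.5594,-.0815,0])
print("t",s["time_s"],"F mean",F.mean(0).round(2),"sd",F.std(0).round(2),"Fx_h",(F.mean(0)@h).round(2),"Fy_h",(F.mean(0)@l).round(2),"M",np.mean(M,0).round(3),"pos",p.round(4),"hx",(d@h).round(4),"hy",(d@l).round(4),"gap",s["finger_gap"])
E
python3 f.py
```

```text
time_s: 7.3
position: [0.5651, -0.0815, 0.0218]
ee_rot: [0.464, 0.534, -0.464, 0.534]
contact_force: [0.3, 0.6, -1.2]
finger_gap: 0.0393
t 7.45 F mean [ 0.22  0.52 -0.89] sd [0.25 0.54 0.35] Fx_h 0.29 Fy_h 0.49 M [ 0.076  0.08  -0.017] pos [ 0.565  -0.0815  0.0218] hx 0.0056 hy -0.0007 gap 0.03967676613415895
```

```bash
python3 -m crank '[[0.4,0,0,-0.0003,0],[0.4,0,0,-0.0006,0],[0.4,0,0,-0.0009,0],[0.4,0,0,-0.0011,0],[0.4,0,0,-0.0013,0],[0.4,0,0,-0.0013,0],[0.4,0,0,-0.0013,0],[0.4,0,0,-0.0013,0],[0.4,0,0,-0.0013,0],[0.4,0,0,-0.0013,0]]' 15; python3 f.py
```

```text
time_s: 8.5
position: [0.565, -0.0815, 0.0207]
ee_rot: [0.464, 0.534, -0.464, 0.534]
contact_force: [-1.7, -0.3, 4.7]
finger_gap: 0.0394
t 8.65 F mean [-1.37  0.61  5.64] sd [0.37 0.65 0.67] Fx_h -1.27 Fy_h 0.79 M [0.141 0.384 0.026] pos [ 0.565  -0.0815  0.0207] hx 0.0056 hy -0.0008 gap 0.03992735771923408
```

Plate contact felt (+6 N). I'll ease up 0.4 mm and advance 25 mm along the holder's x.

```bash
python3 -m crank '[[0.4,0,0,0.0004,0],[0.4,0.003,0.0004,0.0005,0],[0.4,0.006,0.0008,0.0005,0],[0.4,0.01,0.0014,0.0005,0],[0.4,0.014,0.002,0.0005,0],[0.4,0.018,0.0025,0.0005,0],[0.4,0.021,0.003,0.0005,0],[0.4,0.023,0.0032,0.0005,0],[0.4,0.0248,0.0035,0.0005,0],[0.4,0.0248,0.0035,0.0005,0]]' 15; python3 f.py
```

```text
time_s: 9.7
position: [0.5901, -0.0779, 0.0209]
ee_rot: [0.464, 0.534, -0.463, 0.534]
contact_force: [0.9, -1.6, -0.5]
finger_gap: 0.0397
t 9.85 F mean [ 0.35 -0.13 -0.6 ] sd [0.52 0.9  0.6 ] Fx_h 0.33 Fy_h -0.17 M [0.057 0.1   0.021] pos [ 0.5896 -0.078   0.0209] hx 0.0304 hy -0.0008 gap 0.03994586891818153
```

```bash
python3 -m crank '[[0.4,0.0004,0.0001,0,0],[0.4,0.0008,0.0001,0,0],[0.4,0.0012,0.0002,0,0],[0.4,0.0016,0.0002,0,0],[0.4,0.002,0.0003,0,0],[0.4,0.0024,0.0003,0,0],[0.4,0.0028,0.0004,0,0],[0.4,0.003,0.0004,0,0],[0.4,0.003,0.0004,0,0],[0.4,0.003,0.0004,0,0]]' 15; python3 f.py
```

```text
time_s: 10.9
position: [0.5928, -0.0776, 0.021]
ee_rot: [0.464, 0.534, -0.464, 0.534]
contact_force: [-0.6, 0.1, -1.3]
finger_gap: 0.0396
t 11.05 F mean [-0.03  0.01 -0.61] sd [0.4  0.29 0.5 ] Fx_h -0.03 Fy_h 0.01 M [ 0.038  0.079 -0.006] pos [ 0.5928 -0.0776  0.0209] hx 0.0336 hy -0.0008 gap 0.03954443402125764
```

```bash
python3 -m crank '[[0.4,0.0002,0,0,0],[0.4,0.0004,0.0001,0,0],[0.4,0.0006,0.0001,0,0],[0.4,0.0008,0.0001,0,0],[0.4,0.001,0.0001,0,0],[0.4,0.001,0.0001,0,0],[0.4,0.001,0.0001,0,0],[0.4,0.001,0.0001,0,0],[0.4,0.001,0.0001,0,0],[0.4,0.001,0.0001,0,0]]' 15; python3 f.py
```

```text
time_s: 12.1
position: [0.5938, -0.0775, 0.0209]
ee_rot: [0.464, 0.534, -0.464, 0.534]
contact_force: [0.2, 0.3, 0.2]
finger_gap: 0.0398
t 12.25 F mean [ 0.18  0.32 -0.6 ] sd [0.22 0.54 0.54] Fx_h 0.23 Fy_h 0.29 M [0.049 0.096 0.007] pos [ 0.5938 -0.0775  0.0209] hx 0.0346 hy -0.0008 gap 0.03974737137901139
```

```bash
python3 -m crank '[[0.4,0.0002,0,0,0],[0.4,0.0004,0.0001,0,0],[0.4,0.0006,0.0001,0,0],[0.4,0.0008,0.0001,0,0],[0.4,0.001,0.0001,0,0],[0.4,0.001,0.0001,0,0],[0.4,0.001,0.0001,0,0],[0.4,0.001,0.0001,0,0],[0.4,0.001,0.0001,0,0],[0.4,0.001,0.0001,0,0]]' 15; python3 f.py
```

```text
time_s: 13.3
position: [0.5948, -0.0774, 0.021]
ee_rot: [0.464, 0.534, -0.464, 0.534]
contact_force: [-1.0, 0.1, -1.5]
finger_gap: 0.0398
t 13.45 F mean [-0.42  0.03 -0.94] sd [0.76 0.26 0.33] Fx_h -0.41 Fy_h 0.09 M [ 0.049  0.086 -0.027] pos [ 0.5948 -0.0774  0.0209] hx 0.0357 hy -0.0008 gap 0.03935642149304902
```

```bash
python3 -m crank '[[0.4,0.0002,0,0,0],[0.4,0.0004,0.0001,0,0],[0.4,0.0006,0.0001,0,0],[0.4,0.0008,0.0001,0,0],[0.4,0.0008,0.0001,0,0],[0.4,0.0008,0.0001,0,0],[0.4,0.0008,0.0001,0,0],[0.4,0.0008,0.0001,0,0],[0.4,0.0008,0.0001,0,0],[0.4,0.0008,0.0001,0,0]]' 15; python3 f.py
```

```text
time_s: 14.5
position: [0.5956, -0.0773, 0.021]
ee_rot: [0.464, 0.534, -0.464, 0.534]
contact_force: [0.6, 0.2, -1.3]
finger_gap: 0.0394
t 14.65 F mean [ 0.27  0.11 -1.28] sd [0.54 0.46 0.64] Fx_h 0.28 Fy_h 0.07 M [ 0.037  0.099 -0.013] pos [ 0.5956 -0.0773  0.0209] hx 0.0365 hy -0.0009 gap 0.03932605837460683
```

```bash
python3 -m crank '[[0.4,0.0002,0,0,0],[0.4,0.0004,0.0001,0,0],[0.4,0.0006,0.0001,0,0],[0.4,0.0008,0.0001,0,0],[0.4,0.0008,0.0001,0,0],[0.4,0.0008,0.0001,0,0],[0.4,0.0008,0.0001,0,0],[0.4,0.0008,0.0001,0,0],[0.4,0.0008,0.0001,0,0],[0.4,0.0008,0.0001,0,0]]' 15; python3 f.py; python3 - <<'E'
from h import *
c=manip.capture("wrist"); np.savez("wrist5.npz",**c); cv2.imwrite("pics/wrist5.png",cv2.resize(c["frame"][200:440,170:470],None,fx=2.5,fy=2.5,interpolation=cv2.INTER_CUBIC))
E
```

```text
time_s: 15.7
position: [0.5964, -0.0772, 0.021]
ee_rot: [0.464, 0.534, -0.464, 0.534]
contact_force: [0.4, 0.5, -0.9]
finger_gap: 0.0395
t 15.85 F mean [ 0.09  0.39 -0.95] sd [0.18 0.32 0.29] Fx_h 0.14 Fy_h 0.37 M [0.049 0.098 0.02 ] pos [ 0.5964 -0.0772  0.0209] hx 0.0373 hy -0.0009 gap 0.03974278190582453
```

View pics/wrist5.png

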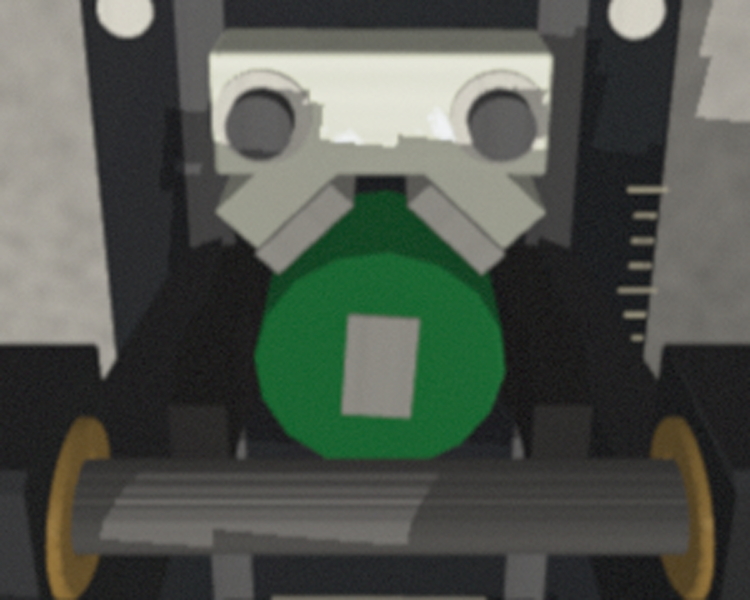

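The mount (crop 380,355) is close to the V, whose steel faces end at (272,262) and (490,262), so it's nearly symmetric. Continuing in small steps.

```bash
python3 -m crank '[[0.4,0.0002,0,0,0],[0.4,0.0004,0.0001,0,0],[0.4,0.0006,0.0001,0,0],[0.4,0.0008,0.0001,0,0],[0.4,0.0008,0.0001,0,0],[0.4,0.0008,0.0001,0,0],[0.4,0.0008,0.0001,0,0],[0.4,0.0008,0.0001,0,0],[0.4,0.0008,0.0001,0,0],[0.4,0.0008,0.0001,0,0]]' 15; python3 f.py
```

```text
time_s: 16.95
position: [0.5972, -0.0771, 0.021]
ee_rot: [0.464, 0.534, -0.464, 0.534]
contact_force: [-0.4, -0.3, -0.7]
finger_gap: 0.0397
t 17.1 F mean [ 0.32 -0.2  -0.87] sd [0.44 0.15 0.39] Fx_h 0.28 Fy_h -0.24 M [0.076 0.095 0.008] pos [ 0.5972 -0.0771  0.0209] hx 0.0381 hy -0.0009 gap 0.03958681404341299
```

```bash
python3 -m crank '[[0.4,0.0002,0,0,0],[0.4,0.0004,0.0001,0,0],[0.4,0.0006,0.0001,0,0],[0.4,0.0008,0.0001,0,0],[0.4,0.0008,0.0001,0,0],[0.4,0.0008,0.0001,0,0],[0.4,0.0008,0.0001,0,0],[0.4,0.0008,0.0001,0,0],[0.4,0.0008,0.0001,0,0],[0.4,0.0008,0.0001,0,0]]' 15; python3 f.py
```

```text
time_s: 18.15
position: [0.5974, -0.0771, 0.0208]
ee_rot: [0.463, 0.534, -0.464, 0.534]
contact_force: [-4.2, -0.3, 0.8]
finger_gap: 0.0396
t 18.3 F mean [-3.79 -0.3   0.91] sd [0.41 0.37 0.36] Fx_h -3.79 Fy_h 0.23 M [-0.042  0.871  0.006] pos [ 0.5974 -0.0771  0.0208] hx 0.0383 hy -0.0009 gap 0.03949917421229788
```

Both faces felt: Fx −3.8 N with almost no sideways force. I'll press a bit more, to about 7 N.

```bash
python3 -m crank '[[0.4,0.0001,0,0,0],[0.4,0.0002,0,0,0],[0.4,0.0003,0,0,0],[0.4,0.0004,0.0001,0,0],[0.4,0.0005,0.0001,0,0],[0.4,0.0005,0.0001,0,0],[0.4,0.0005,0.0001,0,0],[0.4,0.0005,0.0001,0,0],[0.4,0.0005,0.0001,0,0],[0.4,0.0005,0.0001,0,0]]' 15; python3 f.py
```

```text
time_s: 19.35
position: [0.5975, -0.077, 0.0208]
ee_rot: [0.463, 0.534, -0.464, 0.533]
contact_force: [-5.3, -0.7, 1.9]
finger_gap: 0.0396
t 19.5 F mean [-5.39 -0.39  2.05] sd [0.19 0.3  0.35] Fx_h -5.4 Fy_h 0.36 M [-0.101  1.232 -0.017] pos [ 0.5975 -0.077   0.0208] hx 0.0383 hy -0.0009 gap 0.03983557991840135
```

```bash
python3 -m crank '[[0.4,0.0001,0,0,0],[0.4,0.0002,0,0,0],[0.4,0.0003,0,0,0],[0.4,0.0004,0.0001,0,0],[0.4,0.0005,0.0001,0,0],[0.4,0.0006,0.0001,0,0],[0.4,0.0006,0.0001,0,0],[0.4,0.0006,0.0001,0,0],[0.4,0.0006,0.0001,0,0],[0.4,0.0006,0.0001,0,0]]' 15; python3 f.py
```

```text
time_s: 20.55
position: [0.5975, -0.077, 0.0208]
ee_rot: [0.463, 0.535, -0.464, 0.533]
contact_force: [-7.0, -0.7, 2.8]
finger_gap: 0.0397
t 20.7 F mean [-6.55 -0.71  2.72] sd [0.64 0.3  0.39] Fx_h -6.59 Fy_h 0.21 M [-0.141  1.444  0.002] pos [ 0.5975 -0.077   0.0208] hx 0.0383 hy -0.0009 gap 0.0392795576616325
```

Seated: 6.6 N, balanced (sideways 0.2 N). Relax the push to about 2 N, release, and rise.

```bash
python3 -m crank '[[0.4,-0.0004,0,0,0],[0.4,-0.0008,-0.0001,0,0],[0.4,-0.0008,-0.0001,0,0],[0.05,-0.0008,-0.0001,0,0],[-0.1,-0.0008,-0.0001,0,0],[-0.36,-0.0008,-0.0001,0,0],[-0.36,-0.0008,-0.0001,0,0],[-0.36,-0.0008,-0.0001,0,0],[-0.36,-0.0008,-0.0001,0.01,0],[-0.36,-0.0008,-0.0001,0.03,0]]' 15; python3 -m crank '[[-0.36,-0.005,0,0.03,0],[-0.36,-0.02,-0.003,0.05,0],[-0.36,-0.05,-0.007,0.06,0],[-0.36,-0.08,-0.011,0.06,0],[-0.36,-0.11,-0.015,0.06,0],[-0.36,-0.13,-0.018,0.06,0],[-0.36,-0.14,-0.019,0.06,0],[-0.36,-0.14,-0.019,0.06,0],[-0.36,-0.14,-0.019,0.06,0],[-0.36,-0.14,-0.019,0.06,0]]' 15; python3 - <<'E'
from h import *
c=manip.capture("wrist"); np.savez("wrist6.npz",**c); cv2.imwrite("pics/wrist6.png",c["frame"]); s=manip.sense(); print(s["position"],s["contact_force"],s["finger_gap"])
E
python3 f.py
```

```text
time_s: 21.75
position: [0.5973, -0.0767, 0.0506]
ee_rot: [0.463, 0.535, -0.464, 0.533]
contact_force: [0.0, -0.4, 0.6]
finger_gap: 0.0597
time_s: 22.75
position: [0.4601, -0.0956, 0.111]
ee_rot: [0.464, 0.533, -0.463, 0.535]
contact_force: [0.0, 0.0, 0.6]
finger_gap: 0.06
[ 0.45987882 -0.09563443  0.11093043] [ 0.25766483 -0.01880087 -0.69951072] 0.060063102073996254
t 22.95 F mean [-0.03 -0.37  0.03] sd [0.5  0.49 0.58] Fx_h -0.08 Fy_h -0.36 M [0.031 0.098 0.001] pos [ 0.459  -0.0957  0.1108] hx -0.1014 hy -0.0001 gap 0.05986043363157153
```

View pics/wrist6.png

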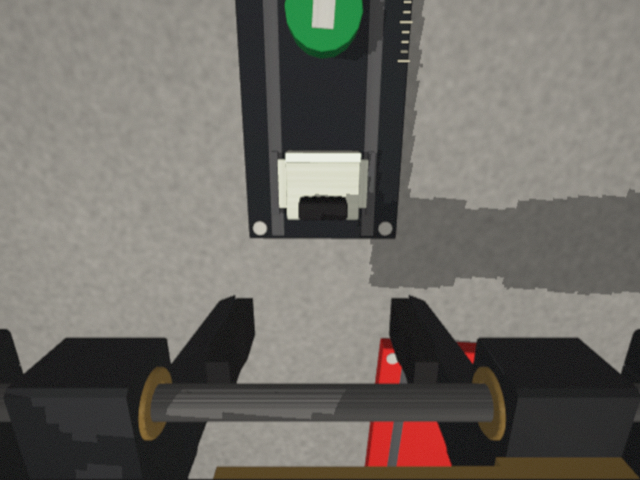

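The mount stays at the V. The tab is at (323,208), in line with the tool. Close the fingers and come down behind the tab to z ≈ 41 mm.

```bash
python3 -m crank '[[0.4,0,-0.0005,-0.01,0],[1,0,-0.0005,-0.02,0],[1,0,-0.0005,-0.03,0],[1,0,-0.0005,-0.04,0],[1,0,-0.0005,-0.05,0],[1,0,-0.0005,-0.06,0],[1,0,-0.0005,-0.066,0],[1,0,-0.0005,-0.07,0],[1,0,-0.0005,-0.07,0],[1,0,-0.0005,-0.07,0]]' 15; python3 f.py;python3 - <<'E'
from h import *
c=manip.capture("side"); cv2.imwrite("pics/side7.png",cv2.resize(c["frame"][200:310,260:400],None,fx=5,fy=5,interpolation=cv2.INTER_CUBIC))
E
```

```text
time_s: 24.0
position: [0.4584, -0.0964, 0.0411]
ee_rot: [0.464, 0.534, -0.464, 0.534]
contact_force: [0.1, -0.8, -0.0]
finger_gap: 0.0006
t 24.15 F mean [-0.31  0.14  0.02] sd [0.56 0.56 0.38] Fx_h -0.29 Fy_h 0.18 M [ 0.049  0.114 -0.016] pos [ 0.4586 -0.0964  0.0413] hx -0.1019 hy -0.0008 gap 0.0006678302243463814
```

View pics/side7.png

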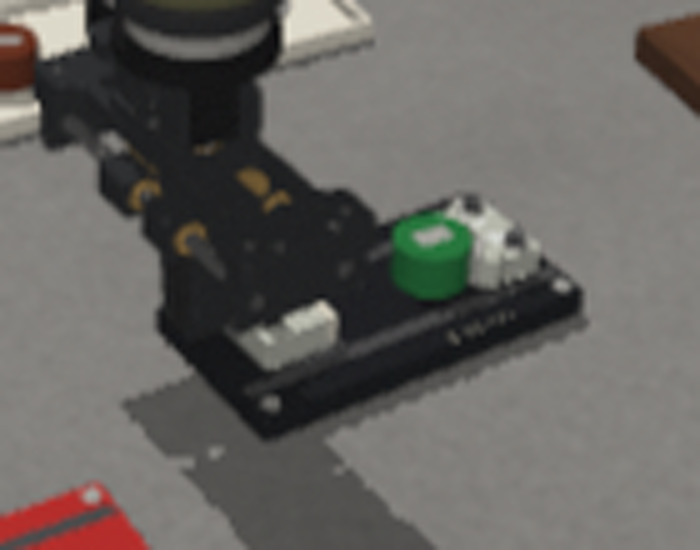

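The mount stands upright in the V (crop 432,255) and the fingers are behind the jaw (crop 290,330). Push the jaw up most of the way: first a 58 mm advance.

```bash
python3 -m crank '[[1,0.005,0.0007,0,0],[1,0.01,0.0014,0,0],[1,0.015,0.0021,0,0],[1,0.022,0.0031,0,0],[1,0.029,0.0041,0,0],[1,0.036,0.0051,0,0],[1,0.043,0.006,0,0],[1,0.049,0.0069,0,0],[1,0.054,0.0076,0,0],[1,0.0575,0.008,0,0]]' 15; python3 f.py;python3 - <<'E'
from h import *
c=manip.capture("wrist"); cv2.imwrite("pics/wrist8.png",c["frame"])
E
```

```text
time_s: 25.25
position: [0.5134, -0.0887, 0.0408]
ee_rot: [0.462, 0.535, -0.465, 0.532]
contact_force: [-5.4, -0.3, 4.8]
finger_gap: 0.0006
t 25.4 F mean [-4.79 -0.46  3.09] sd [0.43 0.41 1.04] Fx_h -4.81 Fy_h 0.22 M [-0.124  1.033 -0.029] pos [ 0.5142 -0.0886  0.0408] hx -0.0457 hy -0.0007 gap 0.0009022552129621115
```

View pics/wrist8.png

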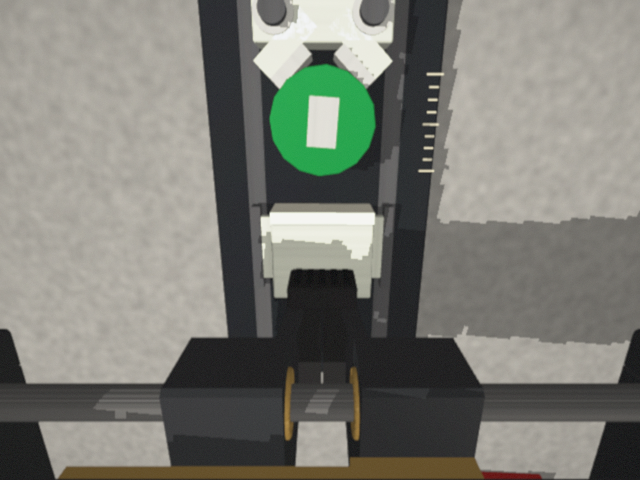

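Pushing with 4.8 N, which is brake drag only. The gap from mount (rear edge row 175) to jaw (row 215) is about 15 mm. Advance 10 mm.

```bash
python3 -m crank '[[1,0.001,0.0001,0,0],[1,0.002,0.0003,0,0],[1,0.003,0.0004,0,0],[1,0.004,0.0006,0,0],[1,0.005,0.0007,0,0],[1,0.006,0.0008,0,0],[1,0.007,0.001,0,0],[1,0.008,0.0011,0,0],[1,0.009,0.0013,0,0],[1,0.01,0.0014,0,0]]' 15; python3 f.py;python3 - <<'E'
from h import *
c=manip.capture("wrist"); np.savez("wrist9.npz",**c); cv2.imwrite("pics/wrist9.png",cv2.resize(c["frame"][0:340,170:470],None,fx=1.7,fy=1.7,interpolation=cv2.INTER_CUBIC))
for r in (275,): pass
W=cloud(c)
l=np.array([-.1392,.9903,0]); h=np.array([.9903,.1392,0]); o=np.array([.5594,-.0815,0])
for v in range(120,260,5):
    w=W[v,322]; print(v,((w-o)@h*1000).round(1),(w[2]*1000).round(1),end=" | ")
E
```

```text
time_s: 26.5
position: [0.5244, -0.0871, 0.0408]
ee_rot: [0.463, 0.535, -0.464, 0.533]
contact_force: [-5.2, -1.0, 3.7]
finger_gap: 0.0003
t 26.65 F mean [-4.82 -0.86  2.88] sd [0.67 0.56 0.83] Fx_h -4.89 Fy_h -0.18 M [-0.134  1.074 -0.023] pos [ 0.5248 -0.0871  0.0408] hx -0.035 hy -0.0007 gap 0.00041291395059480594
120 47.6 41.8 | 125 45.8 41.0 | 130 44.0 42.3 | 135 42.2 42.9 | 140 40.4 41.7 | 145 38.5 41.0 | 150 36.6 41.3 | 155 34.9 42.1 | 160 32.9 40.9 | 165 31.0 41.7 | 170 29.1 41.8 | 175 27.3 42.3 | 180 25.3 42.0 | 185 23.2 41.3 | 190 21.4 42.1 | 195 19.3 41.8 | 200 17.5 42.7 | 205 10.5 21.1 | 210 10.7 31.4 | 215 9.3 34.7 | 220 7.5 35.9 | 225 5.2 35.5 | 230 3.1 36.0 | 235 0.6 35.0 | 240 -1.9 34.3 | 245 -4.0 35.1 | 250 -6.1 35.5 | 255 -8.4 35.6 |
```

View pics/wrist9.png

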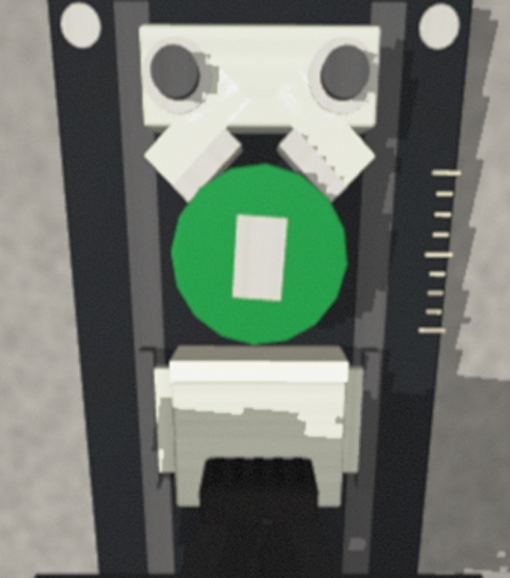

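Mount at crop (260,255), still in the V; jaw front edge at row 355. The gap is about 6 mm. Advance 4 mm, then slowly.

```bash
python3 -m crank '[[1,0.0005,0.0001,0,0],[1,0.001,0.0001,0,0],[1,0.0015,0.0002,0,0],[1,0.002,0.0003,0,0],[1,0.0025,0.0004,0,0],[1,0.003,0.0004,0,0],[1,0.0035,0.0005,0,0],[1,0.004,0.0006,0,0],[1,0.004,0.0006,0,0],[1,0.004,0.0006,0,0]]' 15; python3 f.py
```

```text
time_s: 27.75
position: [0.5291, -0.0865, 0.0408]
ee_rot: [0.463, 0.534, -0.464, 0.534]
contact_force: [-6.0, -1.2, 2.2]
finger_gap: 0.0003
t 27.9 F mean [-4.89 -1.07  2.6 ] sd [0.96 0.14 0.48] Fx_h -4.99 Fy_h -0.38 M [-0.154  1.091 -0.037] pos [ 0.5291 -0.0865  0.0408] hx -0.0307 hy -0.0007 gap 0.0006801629523468969
```

```bash
python3 -m crank '[[1,0.0002,0,0,0],[1,0.0004,0,0,0],[1,0.0006,0.0001,0,0],[1,0.0008,0.0001,0,0],[1,0.001,0.0001,0,0],[1,0.001,0.0001,0,0],[1,0.001,0.0001,0,0],[1,0.001,0.0001,0,0],[1,0.001,0.0001,0,0],[1,0.001,0.0001,0,0]]' 15; python3 f.py
```

```text
time_s: 28.95
position: [0.5302, -0.0863, 0.0408]
ee_rot: [0.463, 0.534, -0.464, 0.534]
contact_force: [-4.8, -0.0, 3.3]
finger_gap: 0.0003
t 29.1 F mean [-4.72 -1.18  2.71] sd [0.08 0.66 0.65] Fx_h -4.84 Fy_h -0.51 M [-0.148  1.122 -0.051] pos [ 0.5302 -0.0864  0.0408] hx -0.0296 hy -0.0007 gap 0.000324502085869578
```

```bash
python3 -m crank '[[1,0.0002,0,0,0],[1,0.0004,0,0,0],[1,0.0006,0.0001,0,0],[1,0.0008,0.0001,0,0],[1,0.0008,0.0001,0,0],[1,0.0008,0.0001,0,0],[1,0.0008,0.0001,0,0],[1,0.0008,0.0001,0,0],[1,0.0008,0.0001,0,0],[1,0.0008,0.0001,0,0]]' 15; python3 f.py
```

```text
time_s: 30.15
position: [0.5303, -0.0863, 0.0408]
ee_rot: [0.463, 0.535, -0.464, 0.533]
contact_force: [-5.5, -1.7, 4.3]
finger_gap: 0.0004
t 30.3 F mean [-5.81 -1.49  3.82] sd [0.42 0.25 0.39] Fx_h -5.96 Fy_h -0.67 M [-0.185  1.315 -0.049] pos [ 0.5303 -0.0863  0.0408] hx -0.0295 hy -0.0007 gap 0.0005640537037193253
```

```bash
python3 -m crank '[[1,0.0002,0,0,0],[1,0.0004,0,0,0],[1,0.0006,0.0001,0,0],[1,0.0008,0.0001,0,0],[1,0.0008,0.0001,0,0],[1,0.0008,0.0001,0,0],[1,0.0008,0.0001,0,0],[1,0.0008,0.0001,0,0],[1,0.0008,0.0001,0,0],[1,0.0008,0.0001,0,0]]' 15; python3 f.py
```

```text
time_s: 31.35
position: [0.5304, -0.0863, 0.0408]
ee_rot: [0.463, 0.535, -0.465, 0.533]
contact_force: [-7.7, -1.4, 4.2]
finger_gap: 0.0002
t 31.5 F mean [-6.93 -1.52  4.48] sd [0.65 0.57 0.28] Fx_h -7.08 Fy_h -0.54 M [-0.244  1.547 -0.04 ] pos [ 0.5303 -0.0863  0.0408] hx -0.0294 hy -0.0007 gap 0.00022058131891674167
```

Contact made (7.1 N, about 2 N on the mount). Stiffness is about 1.5 N/mm, so build up to about 11 N.

```bash
python3 -m crank '[[1,0.0003,0,0,0],[1,0.0006,0.0001,0,0],[1,0.0009,0.0001,0,0],[1,0.0012,0.0002,0,0],[1,0.0015,0.0002,0,0],[1,0.0015,0.0002,0,0],[1,0.0015,0.0002,0,0],[1,0.0015,0.0002,0,0],[1,0.0015,0.0002,0,0],[1,0.0015,0.0002,0,0]]' 15; python3 f.py
```

```text
time_s: 32.55
position: [0.5303, -0.0863, 0.0408]
ee_rot: [0.462, 0.535, -0.465, 0.532]
contact_force: [-9.2, -1.6, 6.4]
finger_gap: 0.0001
t 32.7 F mean [-9.21 -1.73  6.4 ] sd [0.13 0.23 0.4 ] Fx_h -9.36 Fy_h -0.43 M [-0.277  2.01  -0.016] pos [ 0.5303 -0.0863  0.0408] hx -0.0294 hy -0.0007 gap 0.00016656843802355246
```

```bash
python3 -m crank '[[1,0.0003,0,0,0],[1,0.0006,0.0001,0,0],[1,0.0009,0.0001,0,0],[1,0.0012,0.0002,0,0],[1,0.0014,0.0002,0,0],[1,0.0014,0.0002,0,0],[1,0.0014,0.0002,0,0],[1,0.0014,0.0002,0,0],[1,0.0014,0.0002,0,0],[1,0.0014,0.0002,0,0]]' 15; python3 f.py
```

```text
time_s: 33.75
position: [0.5304, -0.0863, 0.0408]
ee_rot: [0.462, 0.536, -0.466, 0.531]
contact_force: [-11.7, -1.2, 9.4]
finger_gap: 0.0005
t 33.9 F mean [-11.77  -1.73   9.7 ] sd [0.18 0.39 0.22] Fx_h -11.9 Fy_h -0.08 M [-0.351  2.402 -0.031] pos [ 0.5304 -0.0863  0.0408] hx -0.0294 hy -0.0007 gap 0.0005726231714057919
```

11.9 N of push, so about 7 N on the mount and balanced sideways. Back away from the tab and rise.

```bash
python3 -m crank '[[1,-0.002,-0.0003,0,0],[1,-0.004,-0.0006,0,0],[1,-0.006,-0.0008,0,0],[1,-0.01,-0.0014,0,0],[1,-0.016,-0.0022,0,0],[1,-0.022,-0.0031,0.005,0],[1,-0.025,-0.0035,0.02,0],[1,-0.025,-0.0035,0.04,0],[1,-0.025,-0.0035,0.06,0],[1,-0.025,-0.0035,0.06,0]]' 15; python3 f.py; python3 - <<'E'
from h import *
c=manip.capture("wrist"); cv2.imwrite("pics/wrist10.png",c["frame"]); W=cloud(c)
h=np.array([.9903,.1392,0]); o=np.array([.5594,-.0815,0])
c=manip.capture("side"); cv2.imwrite("pics/side10.png",cv2.resize(c["frame"][200:310,260:400],None,fx=5,fy=5,interpolation=cv2.INTER_CUBIC))
E
```

```text
time_s: 34.95
position: [0.5122, -0.0896, 0.1041]
ee_rot: [0.465, 0.532, -0.463, 0.536]
contact_force: [0.2, -0.3, 0.3]
finger_gap: 0.0009
t 35.1 F mean [ 0.03 -0.26  0.36] sd [0.57 0.19 0.22] Fx_h -0.01 Fy_h -0.27 M [ 0.048  0.107 -0.029] pos [ 0.5103 -0.0891  0.1012] hx -0.0496 hy -0.0007 gap 0.00010701961398560246
```

View pics/wrist10.png

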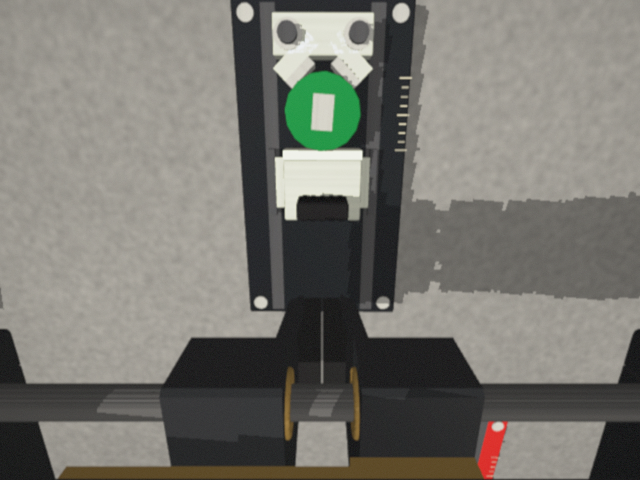

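View pics/side10.png

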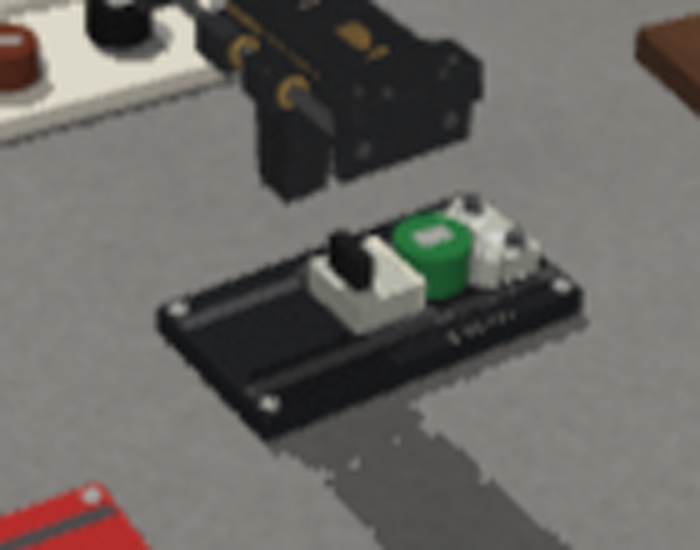

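The wrist view shows the mount (322,110) between the V faces (295,68 / 350,68) and the jaw face (row 152). The side view shows it upright and the fingers clear. Handing in.

```bash
python3 -c "
from station import manip
print(manip.finish_job())"
```

```text
the job is handed in; nothing more can be done
None
```

The green mount is clamped in the grey holder, polished side up, and I handed the job in at about 35 s of the 67 s allowed. No verdict was reported.

- **Seating:** I took the mount from the tray, stood it on the plate and pushed it into the V with the fingers, the jaw still fully back. The final push was 6.6 N with only about 0.2 N sideways, so it was bearing on both faces about equally.
- **Clamping:** I pushed the jaw up by its tab from behind until it stopped on the mount, then pressed to 11.9 N. With about 5 N of brake drag, that leaves roughly 7 N on the mount. I then backed off and rose clear.
- **Last checks:** The wrist and side pictures show the mount upright and centred between the V and the jaw face. The wrist force was near zero with the fingers about 100 mm above the table.

I could not measure the clamp force once I let go; I am relying on the brake to hold it. I touched nothing else, but did not measure the other objects again at the end. The first camera estimates of the holder's position differed by about 3 mm, so I found the seat by touch, about 2 mm further in than the pictures suggested.

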